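Send the rack's sliding tray home past its spring catch

ROBOT

A 7-joint arm with a two-finger parallel gripper is mounted at the origin on the work surface. World frame = base frame: x ahead of the robot, y to its left, z up, the work surface at z = 0. Lengths are in mm, angles in rad, forces in N, time in s.
With the tool pointing down it reaches from about 350 to 900 mm from the base axis. Payload 8.1 kg.
Tool frame: the origin (TCP) lies midway between the tips of the shut fingers; the grasp point (between the pads) lies 19 mm behind it; z points along the fingers, y is the line along which they close (so a half turn about z gives the same grasp; the last joint's range is limited). The gripper opens to 85 mm and grips with 20 to 120 N. Pads are 22 mm wide; open, the fingers measure 114 mm over their backs; the gripper's body (76 mm by 85 mm) begins 54 mm behind the grasp point. The pads swing forward as they close: fully open they stand 13 mm farther back than shut.
Start: joints at [-1.376, 0.434, 0.025, 1.573, -0.012, 1.134, -0.075], TCP at [183.414, 597.496, 205.023] pointing down, gripper open.
Joint ranges: [-2.62, 2.62], [-0.44, 2.09], [-1.27, 1.32], [0.08, 2.57], [-1.32, 4.46], [0.12, 2], [-2.74, 2.74]. Speed limits (rad/s): [2.22, 2.22, 3.01, 3.01, 3.14, 3.14, 3.14].

INTERFACE

Orientations are given as a unit quaternion [x, y, z, w].
In Python, from bench import sensors, eyes, close_job gives the robot as it stands.
- The arm moves only by the shell command python3 -m handwheel 'ROWS' [FORCE]. ROWS is JSON, a list of rows, each an object of numbers: "tx", "ty", "tz": the shift along the world's x, y, z in units of 0.1 m (1.0 is 0.1 m); "turn": the turn about the world's z in units of 60 degrees (1.0 is 60 degrees); "hand": the opening, from 0 (shut) to 1 (fully open). In form: [{"tx": .., "ty": .., "tz": .., "turn": .., "hand": ..}, ...]. A call has 1 to 20 rows; each row is the pose to reach, as a shift and turn from the pose commanded when the call began; what a row does not reach only later rows make up. A row lasts 1/8 s, in which the tool goes at most 62.5 mm and 10.7 degrees, less where a joint would pass 70% of its speed; a pose out of reach is approached as far as the arm can. A call with a number of a shift or a turn outside -1 to 1 is refused whole. A call with a gripper value outside its range is refused whole. The fingers move at their own pace and stop on an object; FORCE is the grip in N (left out, the last holds). Time passes only in rows, so rows that repeat a pose let the fingers close. It gives the time, the measured TCP pose, the force, the opening and the grip force at its end, in the units of the state.
- sensors.get_obs(): the state, without advancing time (a new reading comes with each control period).
- eyes.read_camera(name): name is "scene" or "side" or "wrist"; returns a dict with "img" (480x640x3 uint8, blue, green, red), "z_map" (480x640 float32, mm along the optical axis (not along the pixel's ray), 0 where there is no reading), "fx", "fy", "cx", "cy" (pixels), "rvec" (rotation vector, rad) and "tvec" (3), from world to camera coordinates, as OpenCV has them. Camera axes: x right, y down, z forward; pixel columns grow to the right and rows downward; lengths in mm; the calibration is good to about 2 mm. A picture is of the moment at which its call begins.
- close_job(): hands the job in; it is judged then, once.
The state is a dict: "time": time; "q": joint angles; "dq": joint speeds; "joint_efforts": joint torques, N m; "tool_pos": TCP position; "orientation": TCP orientation; "wrist_force": force on the tool from outside, world axes, zero at the start; "moment": the same for the moment, N m; "grip_width": opening from 0.0 (shut) to 1.0 (fully open); "grip_force": force on a finger pad.
Only numpy, scipy, OpenCV 4.12 (cv2) and the standard library are available. Lean on these libraries where they do the work, as an engineer would, in place of code of your own. Each camera call takes 0.05 s, during which the arm holds its last target. There are 200 camera calls.

TASK

The sliding tray of the steel rack is pulled out and locked by its spring catch. With a fingertip hold the catch's long thumb plate down while you push the tray (at its upright tab) past it, without letting it lock again in the middle notch, and on until it is fully home against its end stop; then let the plate spring up so that its tooth locks the tray, and move clear. Push smoothly, do not slam it: the jar, tin and shaker must stay standing on the tray untouched, nothing is to be picked up, and everything else is to be left alone.

Things in the scene. Friction and masses are not known exactly. Their poses are not given: they have to be found in the camera images.
- rack: Low charcoal steel rack, fixed, 420 mm long; rail tops at z 62 mm. Origin on the counter. +x: along the rails, the way the tray travels home; +y: level, from the tray to its thumb-plate side; z up. mm offsets below are in this frame. At x = 200 a hanging frame 338 mm tall (y -109 to 39) crosses the home end, scraper and brush on its outer face. Tray end stop at x = 111.
- tray (a joint): Slide of the tray in m: 0 pulled out (start), 0.03 middle notch, 0.06 fully home (hard limit). The bare steel tray, 240 x 200 mm, rim top 98 mm above the counter, cannot lift; 3 to 6 N moves it with the catch down. A 5 mm flange with three 14 mm notches, 30 mm apart, runs along its thumb-plate side (top z 67, edge y 96). If let up between notches, the tooth snaps into the next one and locks there.
- tab_face (a point): On the tray's upright push tab: middle of the face to push, towards rack +x. The tab is 6 mm thick along the travel, spans y 80 to 136 and z 89 to 130 mm, and stands over the thumb plate with 5 mm gap when the plate is up. This point: z 108, on the plate's middle line (y 119), rack x -20 at the start, +40 when home. Axes as the rack's.
- catch (a joint): How far the spring catch is pressed down, in m: 0 = up, 0.012 = hard stop at the bottom. Its tooth stands 2 mm above the flange when up; pressed 0.008 or more it is below the flange and the tray is free. The spring pushes up with about 4 N at rest and 9 N at the bottom.
- plate_top (a point): Centre of the top of the catch's thumb plate: dark steel, 135 mm along the travel (rack x -80 to 55) by 34 mm (y 102 to 136), 6 mm thick, on two spring plungers. Level top at z 84 mm when up, 72 fully down. It sinks straight wherever pressed and does not travel with the tray. At the start 60 mm of it is free behind the tab; a finger can stay on it all the stroke. Axes as the rack's.
- tooth_top (a point): Centre of the top of the catch's tooth (10 mm along the travel, 11 mm across), at rack x 0, y 90, z 69 mm when up: beside the thumb plate, in the notch of the tray's flange.
- tray_floor (a point): Centre of the tray's floor, on its upper face, 67 mm above the counter. Axes as the rack's; it moves with the tray.
- jar: Amber glass jar with dark lid, 64 mm wide, 92 mm tall, 0.3 kg, loose on the tray. Origin: centre of its underside, z up along it.
- tin: Steel tin with a hinged lid (shut), 55 x 81 mm and 55 mm tall, 0.2 kg, loose on the tray. Origin: centre of its underside, z up.
- shaker: Round aluminium spice shaker, 47 mm wide, 80 mm tall, 0.14 kg, loose on the tray. Origin: centre of its underside, z up. Jar, tin and shaker stand in a row in any order, all at rack y below 10 mm, away from the thumb plate.
- clamp_hook: Clamp-on hook, a C-clamp 86 mm long, 67 mm tall, loose on the counter in front of the thumb-plate side. Origin: underside of the clamp.
- mug: White enamel mug, 82 mm wide, 80 mm tall, on the counter to the robot's right. Origin: centre of its underside.
- tongs: Steel braai tongs, about 360 mm long, 14 mm thick, lying on the counter to the robot's right. Origin: underside of their middle.
- matchbox: Cardboard matchbox, 110 x 65 x 28 mm, on the counter to the robot's left. Origin: centre of its underside.
- scraper (a joint): Swing in rad of the grill scraper with beechwood handle, 260 mm long, hanging on the rack's end frame; 0 = hanging straight.
- brush (a joint): Swing in rad of the basting brush, 230 mm long, hanging beside the scraper; 0 = hanging straight.
There are look-alikes about, which are no part of the job. What is shaped like the jar but red is not meant.

How it is judged:
By the outcome, as a careful person would: the job done as asked, in the order asked, and still so for the second after the job is handed in, with the robot touching nothing.
It also fails if it takes over 42 s, if anything falls off the work surface, if the arm or the gripper's body presses on something with over 40 N, if the wrist force passes 120 N, or if a joint passes its speed limit or range.

## Working session

There is one attempt and no reset: what is moved stays moved. The work goes in short steps, Python scripts to look and compute and a shell command to move; the robot and the scene stay as the last step left them, time stands still between calls to the robot, and variables do not carry over. Pictures are saved under pics/ and viewed, at most 10 in all, crops included, and the job is handed in when it is done.

```bash
mkdir -p pics; cat > h.py <<'E'
import numpy as np, cv2
from bench import sensors, eyes
def cam(n):
    c=eyes.read_camera(n); np.savez('/tmp/%s.npz'%n,**c); return c
def load(n): return dict(np.load('/tmp/%s.npz'%n))
def world(c,u,v,z=None):
    R=cv2.Rodrigues(np.array(c['rvec'],float))[0]; t=np.array(c['tvec'],float).ravel()
    d=np.array([(u-c['cx'])/c['fx'],(v-c['cy'])/c['fy'],1.])
    if z is None: return R.T@(d*c['z_map'][int(v),int(u)]-t)
    o=-R.T@t; r=R.T@d; return o+r*(z-o[2])/r[2]
def pix(c,p): return cv2.projectPoints(np.array(p,float).reshape(-1,1,3),np.array(c['rvec'],float),np.array(c['tvec'],float),np.array([[c['fx'],0,c['cx']],[0,c['fy'],c['cy']],[0,0,1.]]),None)[0].reshape(-1,2)
E
python3 - <<'E'
from h import *
for n in('scene','side'):
    c=cam(n); cv2.imwrite(f'pics/{n}0.png',c['img'])
o=sensors.get_obs(); print(o['time'],o['tool_pos'],o['orientation'],o['grip_width'])
E
```

```text
0.1 [183.26571021 597.02871095 204.30874081] [ 1.48368262e-01  9.88931930e-01 -7.02826920e-04 -5.00493678e-05] 0.9996098771275119
```

View pics/scene0.png

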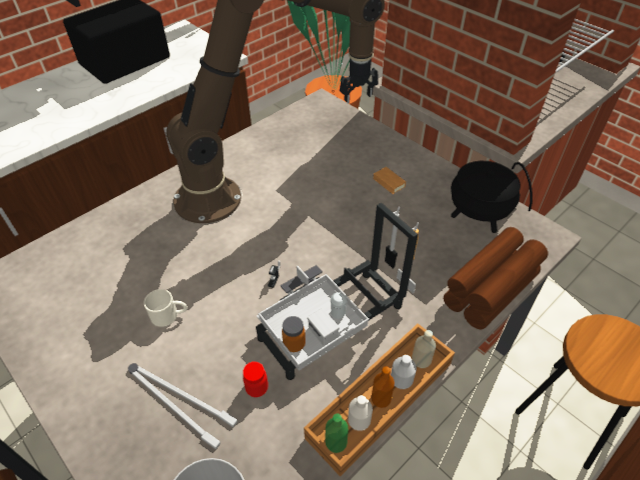

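View pics/side0.png

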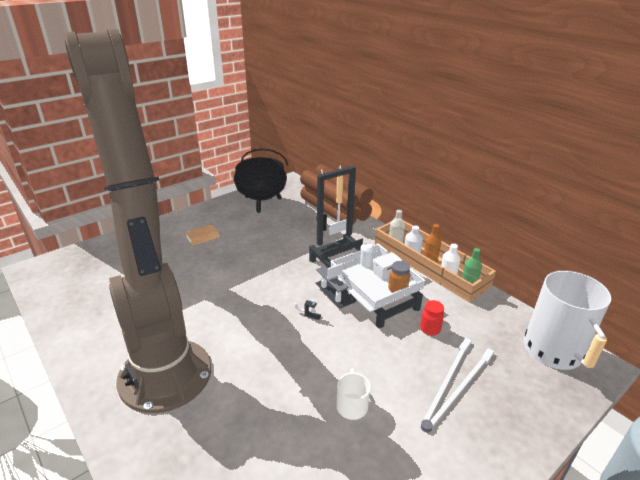

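The rack is at about (320,315) in scene, with the frame (home end) at (395,250) and the thumb plate on the robot side near (300,278). The clamp hook is near (273,273). In side, the plate is near (335,290) and the hook at (310,310). The red jar (scene 255,378, side 432,318) is the look-alike. The amber jar with the dark lid (scene 293,333) is on the tray, so it is the right one. Next I'll enlarge both views.

```bash
python3 - <<'E'
from h import *
for n,(x,y,w,h) in dict(scene=(245,195,180,135+50),side=(285,160,150,170)).items():
    c=load(n); k=800//w if n=='scene' else 5
    k=min(k,600//h)
    im=c['img'][y:y+h,x:x+w]
    cv2.imwrite(f'pics/{n}1.png',cv2.resize(im,None,fx=600/h,fy=600/h,interpolation=cv2.INTER_CUBIC)); print(n,600/h,x,y)
c=load('scene')
for u,v in [(293,333),(325,325),(300,277),(400,300)]: print(u,v,world(c,u,v))
c=load('side')
for u,v in [(400,285),(370,285),(335,290),(310,310)]: print(u,v,world(c,u,v))
E
```

```text
scene 3.2432432432432434 245 195
side 3.5294117647058822 285 160
293 333 [ 731.451714   -214.87339733  162.40405482]
325 325 [ 753.98309602 -120.35986964  124.48272962]
300 277 [566.10817906 -43.97959654  94.81858739]
400 300 [807.32761876 143.30873955  39.49179071]
400 285 [ 687.90803733 -220.04914095  106.34345844]
370 285 [ 654.19132065 -126.87351962   64.21895393]
335 290 [585.47922031 -35.92516775  19.82818561]
310 310 [474.92629607 -41.52811006  -2.76433969]
```

View pics/scene1.png

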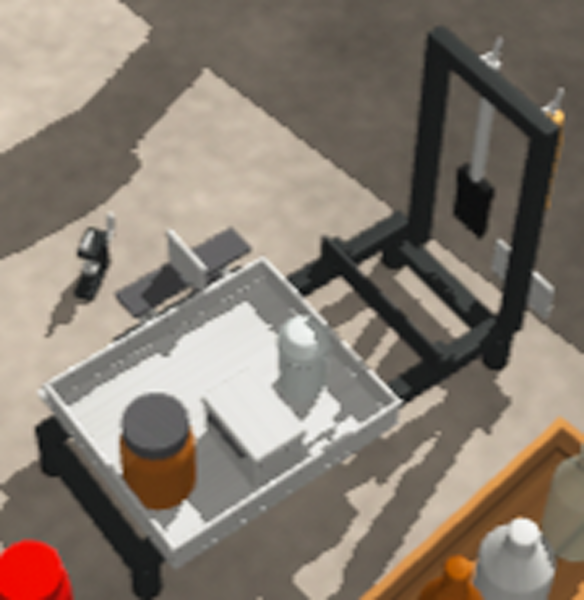

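View pics/side1.png

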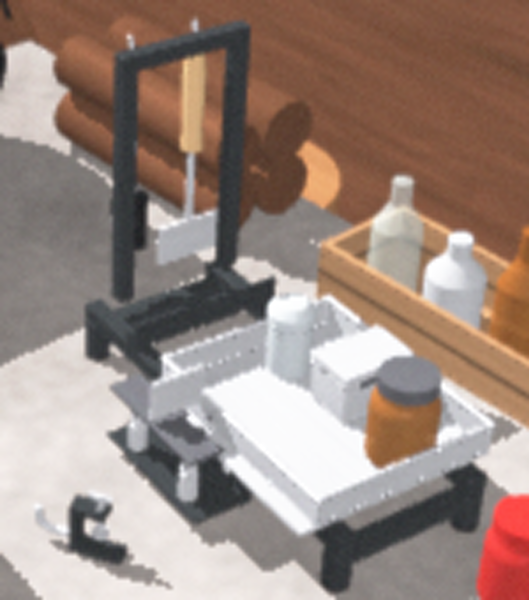

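```bash
cat > fit.py <<'E'
from h import *
from scipy.optimize import least_squares
S=load('scene');D=load('side')
A=np.array([[-80,136,84],[-80,102,84],[55,136,84],[55,102,84],[-23,136,130],[-23,80,130],[200,39,338],[200,-109,338]],float)
a=np.array([[117,296],[137,316],[234,229],[252,246],[169,231],[208,268],[435,30],[555,130]])/3.2432+[245,195]
B=np.array([[-80,136,84],[-80,102,84],[55,136,84],[-23,136,130],[-23,136,89],[200,39,338],[200,-109,338]],float)
b=np.array([[193,463],[223,447],[112,386],[150,380],[152,418],[117,55],[247,27]])/3.5294+[285,160]
def W(p,P):
    c,s=np.cos(p[2]),np.sin(p[2]); return P@np.array([[c,s,0],[-s,c,0],[0,0,1]])+[p[0],p[1],0]
def f(p): return np.r_[(pix(S,W(p,A))-a).ravel(),(pix(D,W(p,B))-b).ravel()]
r=least_squares(f,[690,-60,1.3],x_scale=[1,1,.01],loss='soft_l1')
if __name__=='__main__':
    print(r.x); print(f(r.x).reshape(-1,2).round(1))
    R=r.x
    print(W(R,np.array([[-66,119,84],[-12.5,119,84],[-20,119,108],[40,119,108],[-50,119,84.]])).round(1), 'xhat',np.cos(R[2]),np.sin(R[2]))
    for u,v in [(293,333),(325,325)]: print(world(S,u,v))
E
python3 fit.py
```

```text
[687.27399291 -38.77564773   1.44617724]
[[-0.4 -1.1]
 [-0.3  0.1]
 [-0.2 -1.3]
 [ 0.8  0.4]
 [-1.4  0.4]
 [-2.5  1. ]
 [ 0.4 -0.9]
 [ 0.7  0.2]
 [-0.7 -1.1]
 [-0.3 -0.2]
 [-0.7 -1.6]
 [ 1.8  1.2]
 [ 0.9  0.7]
 [ 0.3 -0.6]
 [-0.3 -2.3]]
[[561.  -89.5  84. ]
 [567.6 -36.4  84. ]
 [566.7 -43.8 108. ]
 [574.2  15.7 108. ]
 [563.  -73.6  84. ]] xhat 0.12429678395751881 0.992245085398672
[ 731.451714   -214.87339733  162.40405482]
[ 753.98309602 -120.35986964  124.48272962]
```

```bash
sed -i 's/\[-23,/[-17,/g' fit.py; python3 fit.py | grep -v '^ \['|head -8
python3 - <<'E'
from fit import *
print(W(r.x,np.array([[-52,119,84.]])), abs(f(r.x)).max())
E
python3 -m handwheel '[{"tx":0.18,"ty":-0.33,"tz":0.07,"turn":0.05,"hand":0},{"tx":0.36,"ty":-0.66,"tz":0.14,"turn":0.1,"hand":0},{"tx":0.54,"ty":-0.96,"tz":0.2,"turn":0.165,"hand":0},{"tx":0.54,"ty":-0.96,"tz":0.2,"turn":0.165,"hand":0}]'
```

```text
[687.46521452 -39.76534351   1.44929013]
[[-0.7 -0.8]
[[561.3 -90.9  84. ]
[ 731.451714   -214.87339733  162.40405482]
[ 753.98309602 -120.35986964  124.48272962]
[[563.03979105 -76.95827286  84.        ]] 2.1898899920286112
time: 0.6
tool_pos: [239.7, 499.2, 225.5]
orientation: [0.064, 0.998, -0.0, 0.001]
wrist_force: [-0.6, 0.7, 0.2]
grip_width: 0.146
grip_force: 0.0
```

```bash
python3 -m handwheel '[{"tx":0.27,"ty":-0.48},{"tx":0.54,"ty":-0.96},{"tx":0.54,"ty":-0.96}]' | sed -n 2p
python3 -m handwheel '[{"tx":0.27,"ty":-0.48},{"tx":0.54,"ty":-0.96},{"tx":0.54,"ty":-0.96}]' | sed -n 2p
python3 -m handwheel '[{"tx":0.27,"ty":-0.48},{"tx":0.54,"ty":-0.96},{"tx":0.54,"ty":-0.96}]' | sed -n 2p
python3 -m handwheel '[{"tx":0.27,"ty":-0.48},{"tx":0.54,"ty":-0.96},{"tx":0.54,"ty":-0.96}]' | sed -n 2p
python3 -m handwheel '[{"tx":0.27,"ty":-0.48},{"tx":0.54,"ty":-0.96},{"tx":0.54,"ty":-0.96}]' | sed -n 2p
python3 -m handwheel '[{"tx":0.27,"ty":-0.48},{"tx":0.54,"ty":-0.98},{"tx":0.54,"ty":-0.98},{"tx":0.54,"ty":-0.98}]'
python3 - <<'E'
from h import *
c=cam('wrist'); cv2.imwrite('pics/w0.png',c['img'])
from fit import *
P=W(r.x,A[:6]); print(pix(c,P).round(0).tolist())
E
```

```text
[[-172.0, 547.0], [-161.0, 569.0], [-53.0, 546.0], [-45.0, 568.0], [-168.0, 595.0], [-150.0, 633.0]]schema error: expected keys tx, ty, tz, turn, hand
schema error: expected keys tx, ty, tz, turn, hand
schema error: expected keys tx, ty, tz, turn, hand
schema error: expected keys tx, ty, tz, turn, hand
schema error: expected keys tx, ty, tz, turn, hand
schema error: expected keys tx, ty, tz, turn, hand
```

View pics/w0.png

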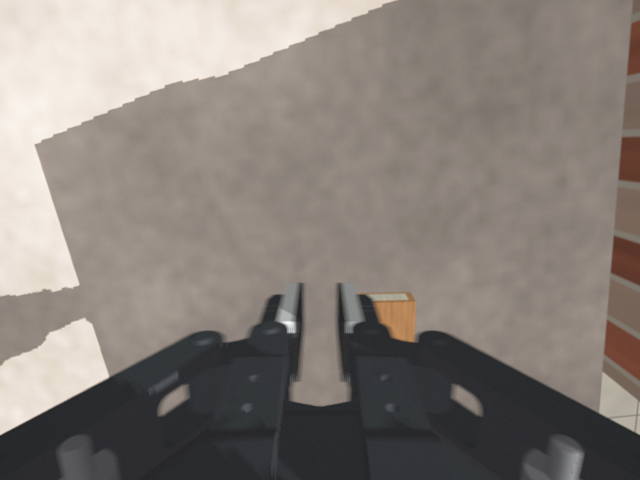

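All five keys are needed in each row, so nothing has moved. The picture shows only the counter with the matchbox (395,310) and the closing fingers (290/345,310).

```bash
python3 -m handwheel '[{"tx":0.27,"ty":-0.48,"tz":0,"turn":0,"hand":0},{"tx":0.54,"ty":-0.96,"tz":0,"turn":0,"hand":0},{"tx":0.54,"ty":-0.96,"tz":0,"turn":0,"hand":0}]' | sed -n 2p
python3 -m handwheel '[{"tx":0.27,"ty":-0.48,"tz":0,"turn":0,"hand":0},{"tx":0.54,"ty":-0.96,"tz":0,"turn":0,"hand":0},{"tx":0.54,"ty":-0.96,"tz":0,"turn":0,"hand":0}]' | sed -n 2p
python3 -m handwheel '[{"tx":0.27,"ty":-0.48,"tz":0,"turn":0,"hand":0},{"tx":0.54,"ty":-0.96,"tz":0,"turn":0,"hand":0},{"tx":0.54,"ty":-0.96,"tz":0,"turn":0,"hand":0}]' | sed -n 2p
python3 -m handwheel '[{"tx":0.27,"ty":-0.48,"tz":0,"turn":0,"hand":0},{"tx":0.54,"ty":-0.96,"tz":0,"turn":0,"hand":0},{"tx":0.54,"ty":-0.96,"tz":0,"turn":0,"hand":0}]' | sed -n 2p
python3 -m handwheel '[{"tx":0.27,"ty":-0.48,"tz":0,"turn":0,"hand":0},{"tx":0.54,"ty":-0.96,"tz":0,"turn":0,"hand":0},{"tx":0.54,"ty":-0.96,"tz":0,"turn":0,"hand":0}]' | sed -n 2p
python3 -m handwheel '[{"tx":0.27,"ty":-0.48,"tz":0,"turn":0,"hand":0},{"tx":0.54,"ty":-0.98,"tz":0,"turn":0,"hand":0},{"tx":0.54,"ty":-0.98,"tz":0,"turn":0,"hand":0},{"tx":0.54,"ty":-0.98,"tz":0,"turn":0,"hand":0}]'
python3 - <<'E'
from h import *
c=cam('wrist'); cv2.imwrite('pics/w1.png',c['img'])
from fit import *
P=W(r.x,A[:6]); print(pix(c,P).round(0).tolist())
E
```

```text
tool_pos: [293.4, 402.6, 224.9]
tool_pos: [346.9, 307.4, 225.0]
tool_pos: [400.9, 211.9, 225.0]
tool_pos: [455.0, 116.2, 225.0]
tool_pos: [509.1, 20.4, 224.8]
time: 3.02
tool_pos: [561.6, -73.2, 224.3]
orientation: [0.061, 0.998, 0.001, -0.001]
wrist_force: [0.8, 0.0, 0.4]
grip_width: 0.005
grip_force: 0.0
[[282.0, 204.0], [283.0, 243.0], [440.0, 204.0], [437.0, 242.0], [362.0, 214.0], [360.0, 285.0]]
```

View pics/w1.png

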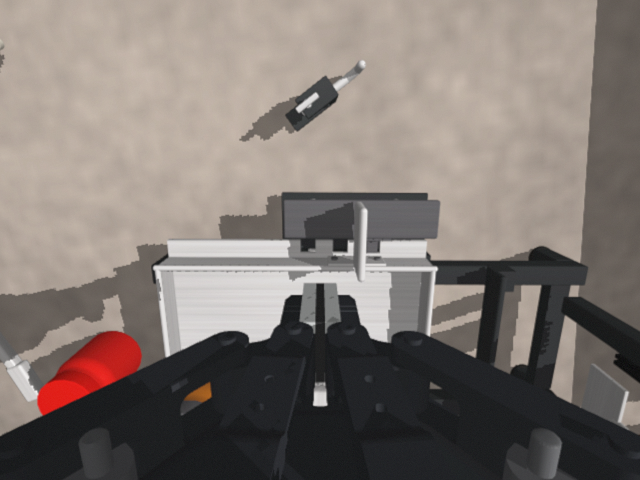

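The wrist picture shows the plate at (283-440, 200-240) with the tab over it at (361, 203-280). That is about 3 px from the prediction, so the fit is good. The finger knuckles look wide along the closing line, so I'll check their width by height from the depth map before descending.

```bash
python3 - <<'E'
from fit import *
c=load('wrist'); z=c['z_map']; R=cv2.Rodrigues(c['rvec'])[0]; t=c['tvec'].ravel()
v,u=np.mgrid[0:480,0:640]
p=np.stack([(u-c['cx'])/c['fx']*z,(v-c['cy'])/c['fy']*z,z],-1).reshape(-1,3)[z.ravel()>0]
w=(p-t)@R
T=np.array([561.5,-75.5,225]); d=w-T
th=r.x[2]; X=d[:,0]*np.cos(th)+d[:,1]*np.sin(th); Y=-d[:,0]*np.sin(th)+d[:,1]*np.cos(th); Z=d[:,2]
for a in range(-5,90,5):
    m=(Z>a)&(Z<=a+5)&(abs(X)<120)&(abs(Y)<120)
    if m.any(): print(a,m.sum(),'X',X[m].min().round(),X[m].max().round(),'Y',Y[m].min().round(),Y[m].max().round())
m=(Z<-130)&(Z>-150)
# plate points: height near 84
pw=w[(abs(w[:,2]-84)<4)]; pl=(pw-[r.x[0],r.x[1],0]); a=pl[:,0]*np.cos(th)+pl[:,1]*np.sin(th); b=-pl[:,0]*np.sin(th)+pl[:,1]*np.cos(th)
k=(b>97)&(b<145)&(a>-95)&(a<70); print('plate',np.percentile(a[k],[1,50,99]),np.percentile(b[k],[1,50,99]),np.median(pw[k,2]))
print(sensors.get_obs()['q'].round(2))
E
```

```text
25 20 X -2.0 9.0 Y 10.0 11.0
30 220 X -9.0 15.0 Y 6.0 11.0
35 332 X -11.0 17.0 Y 6.0 11.0
40 383 X -11.0 16.0 Y 5.0 11.0
45 439 X -11.0 16.0 Y 6.0 11.0
50 491 X -11.0 16.0 Y 6.0 11.0
55 305 X -11.0 16.0 Y 6.0 11.0
60 918 X -7.0 13.0 Y -12.0 11.0
65 494 X -19.0 24.0 Y 6.0 14.0
70 2041 X -29.0 36.0 Y -12.0 14.0
75 2716 X -34.0 39.0 Y -10.0 14.0
80 5468 X -38.0 44.0 Y -9.0 14.0
85 2942 X -41.0 47.0 Y -9.0 16.0
plate [-78.33378862  -8.81448838  53.05632032] [105.82609533 123.04606686 139.12711172] 84.28022354010999
[-0.28  0.33  0.42  1.72 -0.15  1.13  1.64]
```

```bash
python3 -m handwheel '[{"tx":0,"ty":0,"tz":-0.3,"turn":0,"hand":0},{"tx":0,"ty":0,"tz":-0.6,"turn":0,"hand":0},{"tx":0,"ty":0,"tz":-0.9,"turn":0,"hand":0},{"tx":0,"ty":0,"tz":-1,"turn":0,"hand":0},{"tx":0,"ty":0,"tz":-1,"turn":0,"hand":0}]' | sed -n 2,4p
python3 -m handwheel '[{"tx":0,"ty":0,"tz":-0.15,"turn":0,"hand":0},{"tx":0,"ty":0,"tz":-0.25,"turn":0,"hand":0},{"tx":0,"ty":0,"tz":-0.32,"turn":0,"hand":0},{"tx":0,"ty":0,"tz":-0.32,"turn":0,"hand":0},{"tx":0,"ty":0,"tz":-0.32,"turn":0,"hand":0}]'
python3 - <<'E'
from h import *
a=cam('side')['img'][230:330,295:395]; b=cam('scene')['img'][220:320,260:360]
cv2.imwrite('pics/c1.png',cv2.resize(np.hstack([a,b]),None,fx=4,fy=4,interpolation=cv2.INTER_CUBIC))
E
```

```text
tool_pos: [561.3, -75.1, 125.0]
orientation: [0.062, 0.998, 0.0, -0.0]
wrist_force: [0.5, -0.2, -0.3]
time: 4.32
tool_pos: [561.6, -76.6, 93.2]
orientation: [0.063, 0.998, -0.0, 0.0]
wrist_force: [0.7, -0.6, 0.3]
grip_width: -0.003
grip_force: 0.0
```

View pics/c1.png

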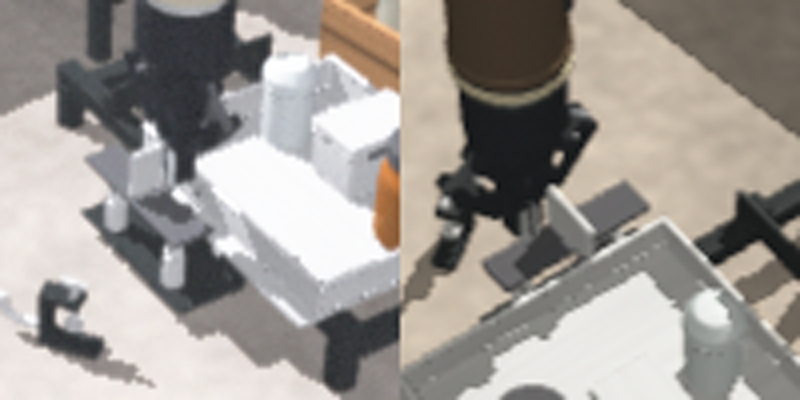

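The fingertip (side crop 180,175; scene crop 530,220) is over the plate just behind the tab. Next I press the plate gently and watch the force.

```bash
python3 -m handwheel '[{"tx":0,"ty":0,"tz":-0.04,"turn":0,"hand":0},{"tx":0,"ty":0,"tz":-0.08,"turn":0,"hand":0},{"tx":0,"ty":0,"tz":-0.11,"turn":0,"hand":0},{"tx":0,"ty":0,"tz":-0.11,"turn":0,"hand":0},{"tx":0,"ty":0,"tz":-0.11,"turn":0,"hand":0}]' | sed -n 2,4p
python3 -m handwheel '[{"tx":0,"ty":0,"tz":-0.03,"turn":0,"hand":0},{"tx":0,"ty":0,"tz":-0.06,"turn":0,"hand":0},{"tx":0,"ty":0,"tz":-0.08,"turn":0,"hand":0},{"tx":0,"ty":0,"tz":-0.08,"turn":0,"hand":0},{"tx":0,"ty":0,"tz":-0.08,"turn":0,"hand":0}]' | sed -n 2,4p
```

```text
tool_pos: [561.5, -76.5, 82.0]
orientation: [0.062, 0.998, 0.0, 0.0]
wrist_force: [-0.2, -0.3, 0.0]
tool_pos: [561.5, -76.5, 74.1]
orientation: [0.063, 0.998, 0.0, 0.0]
wrist_force: [0.5, -0.1, -1.0]
```

There is no force at 74, so I need to look.

```bash
python3 - <<'E'
from fit import *
A1=cam('side'); B1=cam('scene'); C=cam('wrist')
im=[]
for c in(A1,B1):
    q=pix(c,[[561.5,-76.5,74]])[0]; print(q, world(c,*q)); u,v=q.astype(int)
    s=c['img'][v-40:v+40,u-40:u+40].copy(); s=cv2.resize(s,None,fx=5,fy=5,interpolation=cv2.INTER_CUBIC); cv2.circle(s,(200,200),4,(0,0,255),1); im.append(s)
cv2.imwrite('pics/c2.png',np.hstack(im)); np.save('/tmp/w.npy',C['img']); cv2.imwrite('pics/w2.png',C['img'])
E
```

```text
[338.23830144 286.2127855 ] [554.1649089  -84.35768087  82.72300728]
[291.20247578 286.27298212] [566.57480589 -80.46057464  82.53618492]
```

View pics/c2.png

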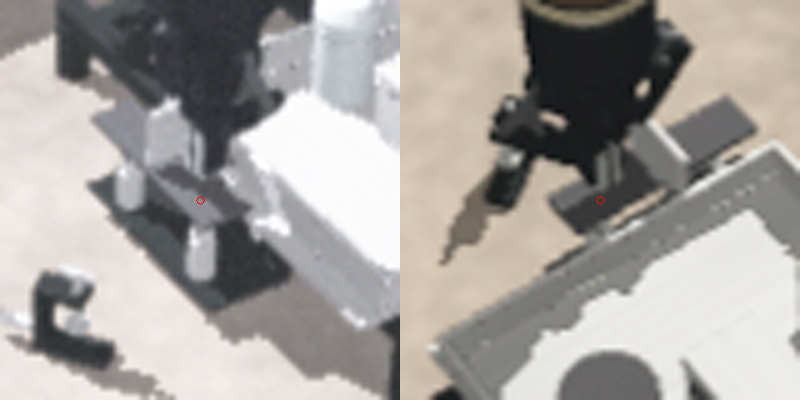

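View pics/w2.png

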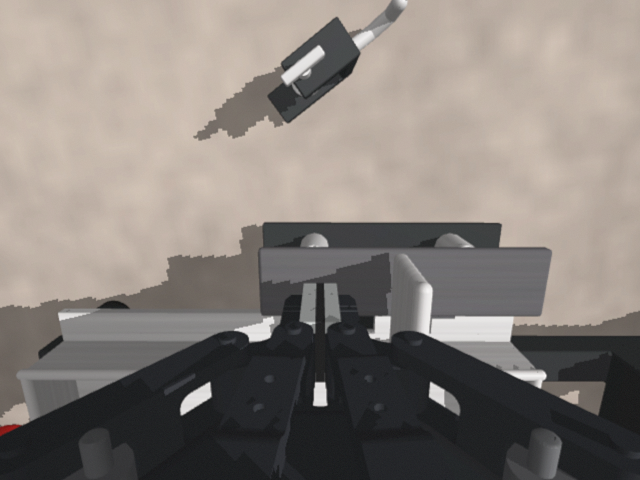

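```bash
python3 - <<'E'
from fit import *
A1,B1,C=load('side'),load('scene'),load('wrist')
def f2(p): return np.r_[pix(A1,p)[0]-[339.2,280.2],pix(B1,p)[0]-[292.6,283.8]]
s=least_squares(f2,[561,-76,90]); print('tri',s.x,s.fun)
for u,v in [(310,285),(315,290),(330,290),(330,320),(290,300),(345,300),(292,330),(240,338),(410,338)]:
    print(u,v,world(C,u,v).round(1))
o=sensors.get_obs();print(o['tool_pos'],o['wrist_force'],o['time'])
E
```

```text
tri [567.78748553 -74.588428    92.62828453] [ 0.34354601  0.34893627  0.19190543 -0.41947178]
310 285 [550.8 -78.4 106.6]
315 290 [550.6 -76.3 112.9]
330 290 [551.8 -70.6 111.9]
330 320 [551.7 -71.3 136.6]
290 300 [553.9 -86.5 111.9]
345 300 [556.3 -65.3 112.6]
292 330 [547.6 -82.1 147.9]
240 338 [547.7 -97.2 148.9]
410 338 [552.  -49.3 152.1]
[561.4895373  -76.516448    74.09267269] [ 0.76353342 -0.22728284 -0.3487599 ] 5.825
```

The physical fingertip is about 18-25 mm above the reported TCP. At pressing height the knuckles (±39 mm) would therefore reach the tab top if I stayed 32 mm behind it. I'll back off 12 mm along rack -x first, then go down by force.

```bash
python3 -m handwheel '[{"tx":-0.03,"ty":-0.12,"tz":0,"turn":0,"hand":0},{"tx":-0.03,"ty":-0.12,"tz":0,"turn":0,"hand":0},{"tx":-0.03,"ty":-0.12,"tz":-0.03,"turn":0,"hand":0},{"tx":-0.03,"ty":-0.12,"tz":-0.05,"turn":0,"hand":0},{"tx":-0.03,"ty":-0.12,"tz":-0.05,"turn":0,"hand":0}]' | sed -n 2,4p
python3 -m handwheel '[{"tx":0,"ty":0,"tz":-0.02,"turn":0,"hand":0},{"tx":0,"ty":0,"tz":-0.04,"turn":0,"hand":0},{"tx":0,"ty":0,"tz":-0.04,"turn":0,"hand":0}]' | sed -n 2,4p
python3 -m handwheel '[{"tx":0,"ty":0,"tz":-0.02,"turn":0,"hand":0},{"tx":0,"ty":0,"tz":-0.04,"turn":0,"hand":0},{"tx":0,"ty":0,"tz":-0.04,"turn":0,"hand":0}]' | sed -n 2,4p
```

```text
tool_pos: [558.3, -88.2, 68.7]
orientation: [0.062, 0.998, 0.0, -0.0]
wrist_force: [-0.3, 0.0, 0.6]
tool_pos: [558.3, -88.5, 64.8]
orientation: [0.062, 0.998, 0.0, -0.0]
wrist_force: [-0.9, 0.2, 0.1]
tool_pos: [558.3, -88.5, 60.8]
orientation: [0.063, 0.998, 0.0, -0.0]
wrist_force: [0.2, 0.5, 0.2]
```

```bash
cat > chk.py <<'E'
from fit import *
def rk(w): 
    th=r.x[2]; d=w-[r.x[0],r.x[1],0]; return np.stack([d[:,0]*np.cos(th)+d[:,1]*np.sin(th),-d[:,0]*np.sin(th)+d[:,1]*np.cos(th),d[:,2]],-1)
def cloud(c):
    z=c['z_map']; R=cv2.Rodrigues(c['rvec'])[0]; t=c['tvec'].ravel(); v,u=np.mgrid[0:480,0:640]
    p=np.stack([(u-c['cx'])/c['fx']*z,(v-c['cy'])/c['fy']*z,z],-1).reshape(-1,3); return rk((p-t)@R).reshape(480,640,3)
C=cam('wrist'); P=cloud(C); T=sensors.get_obs()['tool_pos']; t=rk(T[None])[0]
print('TCP rack',t.round(1))
x,y,z=P[...,0],P[...,1],P[...,2]
m=(x>-78)&(x<50)&(y>104)&(y<140)&(z>66)&(z<90); print('plate z',np.percentile(z[m],[5,50,95]).round(1),'y',np.percentile(y[m],[1,99]).round(1),m.sum())
m=(y>132)&(y<145)&(z>95)&(z<135)&(abs(x+10)<60)&(x>t[0]+18); print('tab x',np.percentile(x[m],[5,50,95]).round(1) if m.any() else None)
for u in (310,330): print(u,[(v,P[v,u].round(0).tolist()) for v in range(250,330,6)])
E
python3 chk.py
```

```text
TCP rack [-64.  122.3  60.9]
plate z [82.9 84.2 85.2] y [106.2 139.3] 15905
tab x [-19.3 -18.1 -14.4]
310 [(250, [-69.0, 126.0, 21.0]), (256, [-69.0, 122.0, 21.0]), (262, [-67.0, 139.0, 83.0]), (268, [-67.0, 137.0, 85.0]), (274, [-67.0, 134.0, 84.0]), (280, [-67.0, 131.0, 84.0]), (286, [-67.0, 133.0, 94.0]), (292, [-67.0, 133.0, 101.0]), (298, [-67.0, 133.0, 106.0]), (304, [-67.0, 133.0, 112.0]), (310, [-67.0, 133.0, 116.0]), (316, [-66.0, 133.0, 122.0]), (322, [-66.0, 133.0, 124.0]), (328, [-66.0, 134.0, 131.0])]
330 [(250, [-58.0, 131.0, 37.0]), (256, [-58.0, 130.0, 47.0]), (262, [-59.0, 139.0, 84.0]), (268, [-59.0, 136.0, 83.0]), (274, [-59.0, 134.0, 83.0]), (280, [-59.0, 131.0, 84.0]), (286, [-59.0, 132.0, 94.0]), (292, [-59.0, 133.0, 101.0]), (298, [-60.0, 133.0, 106.0]), (304, [-60.0, 133.0, 112.0]), (310, [-60.0, 133.0, 116.0]), (316, [-60.0, 132.0, 120.0]), (322, [-60.0, 133.0, 125.0]), (328, [-60.0, 134.0, 131.0])]
```

The tip is about 28 mm above the reported TCP and now sits just above the plate at z≈89. I'll back off 8 mm more for knuckle clearance, then press.

```bash
python3 -m handwheel '[{"tx":-0.01,"ty":-0.08,"tz":0,"turn":0,"hand":0},{"tx":-0.01,"ty":-0.08,"tz":0,"turn":0,"hand":0},{"tx":-0.01,"ty":-0.08,"tz":-0.03,"turn":0,"hand":0},{"tx":-0.01,"ty":-0.08,"tz":-0.05,"turn":0,"hand":0},{"tx":-0.01,"ty":-0.08,"tz":-0.05,"turn":0,"hand":0}]' | sed -n 2,4p
python3 -m handwheel '[{"tx":0,"ty":0,"tz":-0.02,"turn":0,"hand":0},{"tx":0,"ty":0,"tz":-0.04,"turn":0,"hand":0},{"tx":0,"ty":0,"tz":-0.04,"turn":0,"hand":0}]' | sed -n 2,4p
python3 -m handwheel '[{"tx":0,"ty":0,"tz":-0.02,"turn":0,"hand":0},{"tx":0,"ty":0,"tz":-0.04,"turn":0,"hand":0},{"tx":0,"ty":0,"tz":-0.04,"turn":0,"hand":0}]' | sed -n 2,4p
python3 chk.py
```

```text
tool_pos: [557.5, -96.7, 56.1]
orientation: [0.063, 0.998, -0.0, 0.0]
wrist_force: [-1.0, -0.4, 4.2]
tool_pos: [557.5, -96.6, 52.3]
orientation: [0.063, 0.998, -0.0, 0.0]
wrist_force: [-1.2, -1.4, 6.8]
tool_pos: [557.5, -96.7, 48.4]
orientation: [0.063, 0.998, -0.0, 0.0]
wrist_force: [-2.5, 0.2, 7.9]
TCP rack [-72.2 122.1  48.4]
plate z [73.4 74.9 76.1] y [106.4 139.3] 17740
tab x [-48.8 -19.  -15. ]
310 [(250, [-77.0, 129.0, 21.0]), (256, [-77.0, 126.0, 21.0]), (262, [-76.0, 140.0, 73.0]), (268, [-75.0, 138.0, 76.0]), (274, [-76.0, 135.0, 75.0]), (280, [-76.0, 132.0, 75.0]), (286, [-75.0, 133.0, 82.0]), (292, [-75.0, 132.0, 88.0]), (298, [-75.0, 133.0, 94.0]), (304, [-75.0, 132.0, 98.0]), (310, [-75.0, 132.0, 103.0]), (316, [-75.0, 133.0, 108.0]), (322, [-75.0, 133.0, 113.0]), (328, [-74.0, 134.0, 118.0])]
330 [(250, [-66.0, 129.0, 19.0]), (256, [-66.0, 126.0, 20.0]), (262, [-67.0, 139.0, 72.0]), (268, [-67.0, 137.0, 74.0]), (274, [-67.0, 135.0, 75.0]), (280, [-67.0, 132.0, 75.0]), (286, [-67.0, 133.0, 83.0]), (292, [-68.0, 133.0, 89.0]), (298, [-68.0, 133.0, 95.0]), (304, [-68.0, 133.0, 99.0]), (310, [-68.0, 133.0, 105.0]), (316, [-68.0, 132.0, 108.0]), (322, [-68.0, 133.0, 113.0]), (328, [-68.0, 134.0, 118.0])]
```

The plate is down about 9 mm with 8 N. I'll press 1.5 mm more, then push along rack +x, which is (0.12, 0.99).

```bash
python3 -m handwheel '[{"tx":0,"ty":0,"tz":-0.015,"turn":0,"hand":0},{"tx":0.002,"ty":0.02,"tz":-0.015,"turn":0,"hand":0},{"tx":0.005,"ty":0.04,"tz":-0.015,"turn":0,"hand":0},{"tx":0.007,"ty":0.06,"tz":-0.015,"turn":0,"hand":0},{"tx":0.01,"ty":0.08,"tz":-0.015,"turn":0,"hand":0},{"tx":0.012,"ty":0.1,"tz":-0.015,"turn":0,"hand":0},{"tx":0.015,"ty":0.12,"tz":-0.015,"turn":0,"hand":0},{"tx":0.017,"ty":0.14,"tz":-0.015,"turn":0,"hand":0}]'
python3 chk.py | head -3
```

```text
time: 9.68
tool_pos: [560.0, -84.5, 47.4]
orientation: [0.063, 0.998, -0.001, 0.001]
wrist_force: [-1.4, -5.4, 8.2]
grip_width: -0.002
grip_force: 4.1
TCP rack [-59.5 121.1  47.4]
plate z [72.4 73.9 75.3] y [106.5 139.3] 17784
tab x [-35.9 -18.9 -14.8]
```

```bash
python3 -m handwheel '[{"tx":0.003,"ty":0.025,"tz":0,"turn":0,"hand":0},{"tx":0.006,"ty":0.05,"tz":0,"turn":0,"hand":0},{"tx":0.009,"ty":0.075,"tz":0,"turn":0,"hand":0},{"tx":0.012,"ty":0.1,"tz":0,"turn":0,"hand":0},{"tx":0.015,"ty":0.125,"tz":0,"turn":0,"hand":0},{"tx":0.018,"ty":0.15,"tz":0,"turn":0,"hand":0}]'
python3 - <<'E'
from chk import *
m=(z>120)&(z<134)&(y>80)&(y<145)&(x>t[0]+25)&(x<60); print('tabtop',np.percentile(x[m],[2,50,98]).round(1),m.sum())
E
```

```text
time: 10.48
tool_pos: [561.7, -70.4, 47.5]
orientation: [0.064, 0.998, -0.001, 0.001]
wrist_force: [-1.8, -8.4, 8.7]
grip_width: 0.002
grip_force: 4.1
TCP rack [-45.1 121.1  47.4]
plate z [72.5 73.9 75.3] y [106.5 139.3] 17885
tab x [-21.7  -8.5  -4.3]
310 [(250, [-50.0, 130.0, 26.0]), (256, [-50.0, 130.0, 35.0]), (262, [-49.0, 139.0, 72.0]), (268, [-49.0, 136.0, 73.0]), (274, [-49.0, 134.0, 74.0]), (280, [-49.0, 131.0, 74.0]), (286, [-49.0, 132.0, 82.0]), (292, [-49.0, 131.0, 86.0]), (298, [-48.0, 132.0, 94.0]), (304, [-48.0, 132.0, 99.0]), (310, [-48.0, 132.0, 104.0]), (316, [-48.0, 132.0, 107.0]), (322, [-48.0, 132.0, 111.0]), (328, [-48.0, 133.0, 117.0])]
330 [(250, [-39.0, 128.0, 20.0]), (256, [-39.0, 125.0, 20.0]), (262, [-41.0, 139.0, 74.0]), (268, [-41.0, 137.0, 75.0]), (274, [-41.0, 134.0, 75.0]), (280, [-41.0, 131.0, 73.0]), (286, [-41.0, 131.0, 81.0]), (292, [-41.0, 132.0, 87.0]), (298, [-41.0, 132.0, 93.0]), (304, [-41.0, 132.0, 98.0]), (310, [-41.0, 132.0, 103.0]), (316, [-41.0, 132.0, 107.0]), (322, [-41.0, 132.0, 113.0]), (328, [-42.0, 133.0, 118.0])]
tabtop [-19.8 -11.2  -3.9] 3934
```

The tab is moving (-19 to -8.5) and the plate is still down 10 mm. About 50 mm remains.

```bash
python3 -m handwheel '[{"tx":0.003,"ty":0.025,"tz":0,"turn":0,"hand":0},{"tx":0.006,"ty":0.05,"tz":0,"turn":0,"hand":0},{"tx":0.009,"ty":0.075,"tz":0,"turn":0,"hand":0},{"tx":0.012,"ty":0.1,"tz":0,"turn":0,"hand":0},{"tx":0.015,"ty":0.125,"tz":0,"turn":0,"hand":0},{"tx":0.018,"ty":0.15,"tz":0,"turn":0,"hand":0},{"tx":0.021,"ty":0.175,"tz":0,"turn":0,"hand":0},{"tx":0.024,"ty":0.2,"tz":0,"turn":0,"hand":0},{"tx":0.027,"ty":0.225,"tz":0,"turn":0,"hand":0},{"tx":0.03,"ty":0.25,"tz":0,"turn":0,"hand":0},{"tx":0.033,"ty":0.275,"tz":0,"turn":0,"hand":0},{"tx":0.036,"ty":0.3,"tz":0,"turn":0,"hand":0},{"tx":0.039,"ty":0.325,"tz":0,"turn":0,"hand":0},{"tx":0.042,"ty":0.35,"tz":0,"turn":0,"hand":0},{"tx":0.045,"ty":0.375,"tz":0,"turn":0,"hand":0},{"tx":0.048,"ty":0.4,"tz":0,"turn":0,"hand":0}]'
python3 chk.py | head -3
```

```text
time: 12.52
tool_pos: [566.8, -30.3, 47.5]
orientation: [0.064, 0.998, -0.001, 0.001]
wrist_force: [-0.7, -8.2, 9.0]
grip_width: -0.003
grip_force: 4.0
TCP rack [ -4.7 120.9  47.5]
plate z [72.5 74.  75.3] y [106.8 139.4] 18379
tab x [18.7 31.8 36. ]
```

About 8-9 mm is left. I'll go slowly and watch for the end-stop force.

```bash
python3 -m handwheel '[{"tx":0.002,"ty":0.015,"tz":0,"turn":0,"hand":0},{"tx":0.004,"ty":0.03,"tz":0,"turn":0,"hand":0},{"tx":0.006,"ty":0.045,"tz":0,"turn":0,"hand":0},{"tx":0.008,"ty":0.06,"tz":0,"turn":0,"hand":0},{"tx":0.009,"ty":0.07,"tz":0,"turn":0,"hand":0}]' | sed -n '2p;4p'
python3 -m handwheel '[{"tx":0.001,"ty":0.01,"tz":0,"turn":0,"hand":0},{"tx":0.0025,"ty":0.02,"tz":0,"turn":0,"hand":0},{"tx":0.0025,"ty":0.02,"tz":0,"turn":0,"hand":0}]' | sed -n '2p;4p'
python3 chk.py | head -3
```

```text
tool_pos: [567.6, -23.3, 47.5]
wrist_force: [-0.8, -8.7, 9.3]
tool_pos: [567.8, -21.7, 47.5]
wrist_force: [-0.1, -8.9, 9.3]
TCP rack [  3.4 120.9  47.5]
plate z [72.5 74.  75.3] y [106.7 139.4] 19336
tab x [27.5 40.4 44.7]
```

```bash
python3 -m handwheel '[{"tx":0.001,"ty":0.01,"tz":0,"turn":0,"hand":0},{"tx":0.002,"ty":0.015,"tz":0,"turn":0,"hand":0},{"tx":0.002,"ty":0.015,"tz":0,"turn":0,"hand":0}]' | sed -n '2p;4p'
python3 -m handwheel '[{"tx":0.001,"ty":0.01,"tz":0,"turn":0,"hand":0},{"tx":0.002,"ty":0.015,"tz":0,"turn":0,"hand":0},{"tx":0.002,"ty":0.015,"tz":0,"turn":0,"hand":0}]' | sed -n '2p;4p'
python3 chk.py | head -3
```

```text
tool_pos: [567.9, -21.6, 47.5]
wrist_force: [-1.4, -13.1, 9.4]
tool_pos: [567.9, -21.4, 47.7]
wrist_force: [-1.9, -16.6, 11.9]
TCP rack [  3.7 120.9  47.7]
plate z [72.8 74.2 75.5] y [106.8 139.3] 19100
tab x [28.1 40.4 44.8]
```

The tray is against the stop: force climbs while position stays put. I'll ease the push 2.5 mm and lift straight up.

```bash
python3 -m handwheel '[{"tx":-0.003,"ty":-0.025,"tz":0,"turn":0,"hand":0},{"tx":-0.003,"ty":-0.025,"tz":0.03,"turn":0,"hand":0},{"tx":-0.003,"ty":-0.025,"tz":0.06,"turn":0,"hand":0},{"tx":-0.003,"ty":-0.025,"tz":0.1,"turn":0,"hand":0},{"tx":-0.003,"ty":-0.025,"tz":0.16,"turn":0,"hand":0},{"tx":-0.005,"ty":-0.04,"tz":0.3,"turn":0,"hand":0},{"tx":-0.01,"ty":-0.08,"tz":0.6,"turn":0,"hand":0},{"tx":-0.01,"ty":-0.08,"tz":1,"turn":0,"hand":0},{"tx":-0.01,"ty":-0.08,"tz":1,"turn":0,"hand":0}]' | sed -n '2p;4p'
python3 -m handwheel '[{"tx":-0.3,"ty":0,"tz":0.3,"turn":0,"hand":0},{"tx":-0.6,"ty":0,"tz":0.6,"turn":0,"hand":0},{"tx":-1,"ty":0,"tz":0.7,"turn":0,"hand":0},{"tx":-1,"ty":0,"tz":0.7,"turn":0,"hand":0}]'
python3 chk.py | head -3
python3 - <<'E'
from h import *
a=cam('side')['img'][200:350,285:435]; b=cam('scene')['img'][205:355,245:395]
cv2.imwrite('pics/c3.png',cv2.resize(np.hstack([a,b]),(800,400),interpolation=cv2.INTER_CUBIC))
E
```

```text
tool_pos: [568.3, -23.5, 150.0]
wrist_force: [-0.1, 0.6, -0.4]
time: 16.05
tool_pos: [464.0, -23.3, 217.0]
orientation: [0.062, 0.998, 0.001, -0.0]
wrist_force: [0.5, 0.4, 0.2]
grip_width: 0.001
grip_force: 0.0
TCP rack [-10.3 222.3 216.8]
plate z [81.5 84.1 85.3] y [113.2 139.7] 1246
tab x [40.  41.8 45. ]
```

View pics/c3.png

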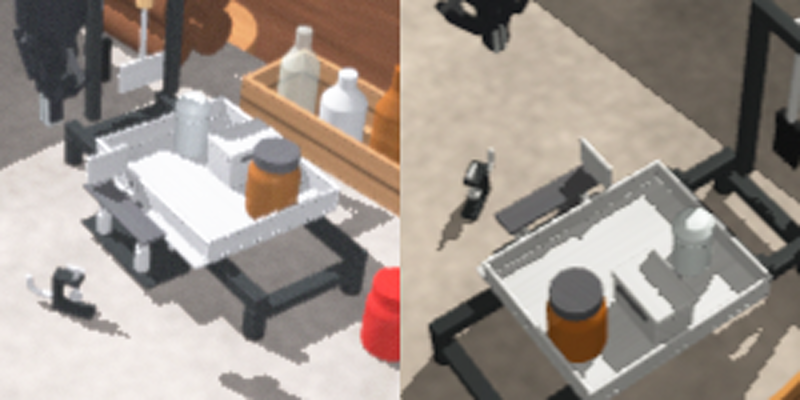

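The tray is home (tab in scene crop at 597,160, measured x≈41) and the plate is back up at z 84. The jar, tin and shaker stand, and the arm is clear.

```bash
python3 -c "
from bench import close_job
print(close_job())"
```

```text
the job is handed in; nothing more can be done
None
```

The job is handed in: the tray is against its end stop, the thumb plate has sprung back up so the tooth should be locked (I did not test the lock), the jar, tin and shaker are still standing, and the arm is clear.

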